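# Draw the tube rack home with the rack hook

## Task

The tube rack in the slide stands too far under the glass shelf to be taken by hand. Take the rack hook from its holder, hook it behind the rack's bar handle and draw the rack slowly down the slide, through the sprung side grips, until it is pulled firmly home and stays tight against the end stop (about 5 to 10 N on the stop, never 15 N); then unhook and lay the hook back in its holder as it was. Move the rack with the hook alone, and leave the shelf and everything else as they stand.

Things in the scene. Friction and masses are not known exactly. Their poses are not given: they have to be found in the camera images.
- hook_grip (a point): Rack hook, 0.16 kg: straight 6 mm steel rod with a black grip, front end bent down. Point: on the rod's axis, mid-grip. x along the rod to the hooked end, z up. Grip: x -40 to +40 mm, 18 wide (y), 24 high; collars at its ends 26 wide, 30 high. Rod: x -101 to +140 mm, radius 3; at x = +140 bent straight down to 28 mm below the axis. Lies in its holder at the start.
- hook_toe (a point): The lowest end of the bent-down part of the rack hook: at x = +140, z = -28 mm from hook_grip, with the same axes; the bent part is 6 mm thick.
- holder_seat (a point): The hook's holder, fixed: grey base 180 x 70 x 6 mm with two forked posts, left or right of the slide. Point: where hook_grip lies when the hook is in place (58 mm above the bench; may lie 6 mm fore or aft), axes as hook_grip's. Forks at x = -66 and +78 mm, 8 mm thick, 79 mm high; the rod rests in their slots, 14 mm wide and 14 deep, flared above.
- rack_bar (a point): Tube rack in the slide: white block 126 x 66 mm (foot 78), 18 capped tubes, 100 mm high, about 0.42 kg. Point: middle of its handle, a steel bar along y, 48 mm long, 6 thick, 42 mm above the bench, 28 mm off the near face; arms at its ends. x from bar to rack, z up. Opening behind the bar: x +3 to +25 mm, 42 wide. Drag in the slide 2 to 4 N, in the side grips 5 to 10 N: they hold it where left.
- stop_bracket: Metal bar, 78 mm wide, 24 high, across the slide's near end. Origin: on the bench, middle of its far face; x up the slide. End stop: two screws in it with rubber bumpers (6 N/mm), tips set anywhere 3 to 18 mm past that face: not measured; feel for it. Rack touches them with rack_bar at x -25 to -10 mm. Side grips (x 34, y to +-65, 34 high) squeeze it from rack_bar x +5 mm, fully from -4 mm on.
- shelf: Glass reagent shelf on posts over the slide, fixed: 200 mm deep (x), 1020 mm wide (y), underside 146 and top 154 mm above the bench. Origin: on the bench under its middle; front edge at x = -100 mm.
- foam_a (a point): Bystander: loose foam rack with tubes, 136 x 76 mm, 100 mm high; this point is at its middle, 50 mm up.
- foam_b (a point): Bystander: loose foam rack with tubes, 116 x 96 mm, 100 mm high, under the shelf; middle, 50 mm up.
- foam_c (a point): Bystander: loose foam rack with tubes, 116 x 96 mm, 100 mm high, under the shelf; middle, 50 mm up.
- pot_a_mid (a point): Bystander: specimen pot, 54 mm across, 60 mm high; middle, 30 mm up.
- pot_b_mid (a point): Bystander: specimen pot, 54 mm across, 60 mm high; middle, 30 mm up.
- tip_mid (a point): Bystander: pipette tip box, 120 x 82 mm, 69 mm high; middle, 35 mm up.
- marker_mid (a point): Bystander: marker pen lying on the bench, 115 mm long, 12 mm thick; middle.

How it is judged:
On the way, in this order (a step that is already met when the one before it is completed fails the run):
1. the bent end of the hook is down behind the rack's bar handle (x of hook_toe in the frame of rack_bar between 0.002 and 0.028 m and y of hook_toe in the frame of rack_bar between -0.024 and 0.024 m and z of hook_toe in the frame of rack_bar below -0.006 m), for 0.1 s.
2. the rack is pulled firmly (more than 2 N) against the end stop, the hook still behind its bar (contact force between rack and stop_bracket above 2 N and z of hook_toe in the frame of rack_bar below -0.006 m and horizontal distance between hook_toe and rack_bar below 0.035 m), for 0.2 s.
At the end, for the whole second after the job is handed in: The rack rests tight against the end stop (bearing on it with over 1 N, square within 0.03 rad); the hook rests in both forks of its holder, bent end down (grip within 15 mm of its place, at most 4 mm high, in line within 0.1 rad, rolled under 0.5 rad) (contact force between rack and stop_bracket above 1 N and angle between the x axis of rack_bar and the x axis of stop_bracket, either way round below 0.03 rad and linear speed of rack below 0.01 m/s and distance between hook_grip and holder_seat below 0.015 m and z of hook_grip in the frame of holder_seat below 0.004 m and angle between the x axis of hook_grip and the x axis of holder_seat, either way round below 0.1 rad and angle between hook_grip's own z axis and vertical below 0.5 rad and linear speed of hook below 0.02 m/s); the robot touches nothing.
It fails at once if the rack is pressed on the end stop with more than 15 N (contact force between rack and stop_bracket above 15 N).
It fails at once if the rack is drawn faster than 0.2 m/s (linear speed of rack above 0.2 m/s).
It fails at once if the gripper or the arm touches the rack (contact force between any of the fingers, the arm and rack above 1 N).
It fails at once if the glass shelf is struck (contact force between any of the fingers, the arm, hook, rack and shelf above 4 N).
It fails at once if a bystander is shifted by more than 20 mm (distance of any of foam_a, foam_b, foam_c, pot_a_mid, pot_b_mid, tip_mid, marker_mid from where it was at the start of the episode above 0.02 m).
It also fails if it takes over 54 s, if anything falls off the work surface, if the arm or the gripper's body presses on something with over 40 N, if the wrist force passes 120 N, or if a joint passes its speed limit or range.

## Robot

A 6-joint arm with a two-finger parallel gripper is mounted at the origin on the work surface. World frame = base frame: x ahead of the robot, y to its left, z up, the work surface at z = 0. Lengths are in m, angles in rad, forces in N, time in s.
With the tool pointing down it reaches from about 0.35 to 0.85 m from the base axis. Payload 8.1 kg.
Tool frame: the origin (TCP) lies between the finger pads; the fingertips stand 11 mm ahead of it and the grasp point (between the pads) lies 8 mm behind it (tips_ahead is the z of the fingertips in the tool frame, in m); z points along the fingers, y is the line along which they close (so a half turn about z gives the same grasp; the last joint's range is limited). The gripper opens to 93 mm and grips with 3 to 60 N. Pads are 15 mm wide; open, the fingers measure 128 mm over their backs; the gripper's body (75 mm by 188 mm) begins 65 mm behind the grasp point.
Start: joints at [1.131, 0.13, 1.488, -0, 1.523, -0.085], TCP at [0.208, 0.563, 0.2] pointing down, gripper open.
Joint ranges: [-2.96, 2.96], [-0.89, 2.26], [0.02, 2.5], [-1.34, 4.48], [0, 2.73], [-2.66, 2.66]. Speed limits (rad/s): [2.39, 2.39, 2.79, 3.14, 3.14, 3.14].

## Interface

Orientations are given as a rotation vector (axis times angle).
In Python, from plant import read_state, read_camera, close_job, tips_ahead gives the robot as it stands. The module is installed in compiled form; this text tells all that it offers.
- The arm moves only by the tool move_arm, never from a script. Its argument "plan" is a list of rows, each a list of 7 numbers: the turn, a rotation vector about the tool's x, y, z in units of 6 degrees (1.0 is 6 degrees), then the shift along the tool's x, y, z in units of 25 mm (1.0 is 25 mm), then the finger opening in mm, from 0 to 93. A call has exactly 10 rows; each row shifts and turns the commanded pose from where the row before left it, along the tool's axes as they then stand; what a row does not reach is not made up. A row lasts 1/10 s, in which the tool goes at most 50 mm and 8.59 degrees, less where a joint would pass 70% of its speed; a pose out of reach is approached as far as the arm can. A call is refused whole if a number of a shift passes 1 or a number of a turn 1, either way. A call with a gripper value outside its range is refused whole. The fingers move at their own pace and stop on an object; "force" is the grip in N (left out, the last holds). Time passes only in rows, so rows that do not move let the fingers close, or fill a call up. It gives the time, the measured TCP pose, the force, the opening and the grip force at its end, in the units of the state.
- read_state(): the state, without advancing time (a new reading comes with each control period).
- read_camera(name): name is "scene" or "side" or "wrist"; returns a dict with "frame" (384x512x3 uint8, red, green, blue), "z_map" (384x512 float32, m along the optical axis (not along the pixel's ray), 0 where there is no reading), "fx", "fy", "cx", "cy" (pixels), "rvec" (rotation vector, rad) and "tvec" (3), from world to camera coordinates, as OpenCV has them. Camera axes: x right, y down, z forward; pixel columns grow to the right and rows downward; lengths in m; the calibration is good to about 2 mm. The wrist camera is an equidistant fisheye: a pixel r from the principal point sees the ray r / f radians off the axis. A picture is of the moment at which its call begins.
- close_job(): hands the job in; it is judged then, once.
The state is a dict: "t": time; "q": joint angles; "dq": joint speeds; "joint_torque": joint torques, N m; "tool_pos": TCP position; "orientation": TCP orientation; "force": force on the tool from outside, world axes, zero at the start; "wrist_torque": the same for the moment, N m; "opening": finger opening in m; "gripper_force": force on a finger pad.
Only numpy, scipy, OpenCV 4.12 (cv2) and the standard library are available. Lean on these libraries where they do the work, as an engineer would, in place of code of your own. Each camera call takes 0.05 s, during which the arm holds its last target. There are 200 camera calls.

## Working session

There is one attempt and no reset: what is moved stays moved. The work goes in short steps, Python scripts to look and compute and a tool call to move; the robot and the scene stay as the last step left them, time stands still between calls to the robot, and variables do not carry over. Pictures are saved under pics/ and viewed, at most 11 in all, crops included, and the job is handed in when it is done.

Besides the shell and the picture viewer there is one more tool, called after "Emit:" as a command line: name --pt "numbers of a row" for each row, then --argument value for the rest. move_arm: Moves the arm, as the interface text tells. Its arguments: {"type":"object","properties":{"plan":{"type":"array","items":{"type":"array","items":{"type":"number"}}},"force":{"type":"number"}},"required":["plan"]}

```bash
mkdir -p pics
cat > h.py <<'E'
import numpy as np, cv2
from plant import read_state, read_camera
def cam(n):
    c=read_camera(n); c['R']=cv2.Rodrigues(np.array(c['rvec'],float))[0]; c['t']=np.array(c['tvec'],float).reshape(3); return c
def cloud(c):
    v,u=np.indices(c['z_map'].shape); z=c['z_map']
    P=np.stack([(u-c['cx'])/c['fx']*z,(v-c['cy'])/c['fy']*z,z],-1)
    return (P-c['t'])@c['R']
def ray(c,u,v,h):
    d=np.array([(u-c['cx'])/c['fx'],(v-c['cy'])/c['fy'],1])@c['R']; o=-c['t']@c['R']
    return o+d*(h-o[2])/d[2]
E
python3 - <<'E'
from h import *
import pickle
d={}
for n in ('scene','side'):
    c=cam(n); d[n]=c; cv2.imwrite(f'pics/{n}0.png',cv2.resize(c['frame'][:,:,::-1],(800,600)))
    print(n,-c['t']@c['R'],c['R'][2],c['fx'],c['cx'],c['cy'])
pickle.dump(d,open('d0.pkl','wb'))
print(read_state())
E
```

```text
scene [0.63973196 0.74938955 0.7861837 ] [-0.01918899 -0.68960992 -0.72392675] 371.81017720360444 252.480080047616 189.58733431644922
side [ 0.36098735 -0.61937335  0.7174329 ] [ 0.26700889  0.71732494 -0.64354579] 377.6537973376188 256.86940389790954 196.99509180933862
{'t': 0.1, 'q': array([ 1.13058189e+00,  1.31058979e-01,  1.48917636e+00, -4.23844350e-06,
        1.52301523e+00, -8.54245414e-02]), 'dq': array([ 0.00012356, -0.00155417, -0.00354679, -0.00173518,  0.00031505,
        0.00148527]), 'joint_torque': array([ 1.79168452e-03, -5.61335170e+01, -4.93100238e+01,  7.70201418e-02,
        2.89275334e-02, -5.60459557e-05]), 'tool_pos': array([0.20819446, 0.56213277, 0.19870503]), 'orientation': array([-5.54308523e-01, -3.09186992e+00,  2.51620109e-03]), 'force': array([-1.44488314, -0.76305572,  0.41253821]), 'wrist_torque': array([-0.03114337,  0.00826488,  0.04433864]), 'gripper_force': 0.0, 'opening': 0.09292479240004017}
```

View pics/scene0.png

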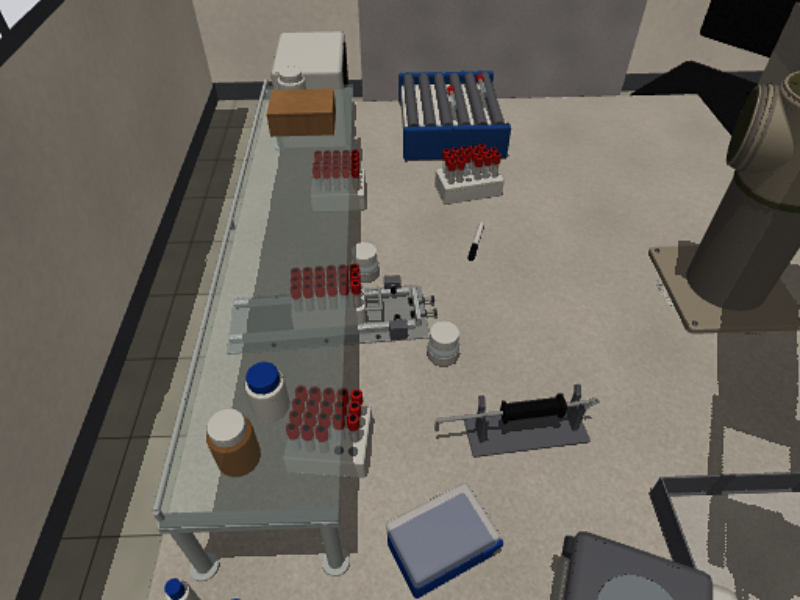

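View pics/side0.png

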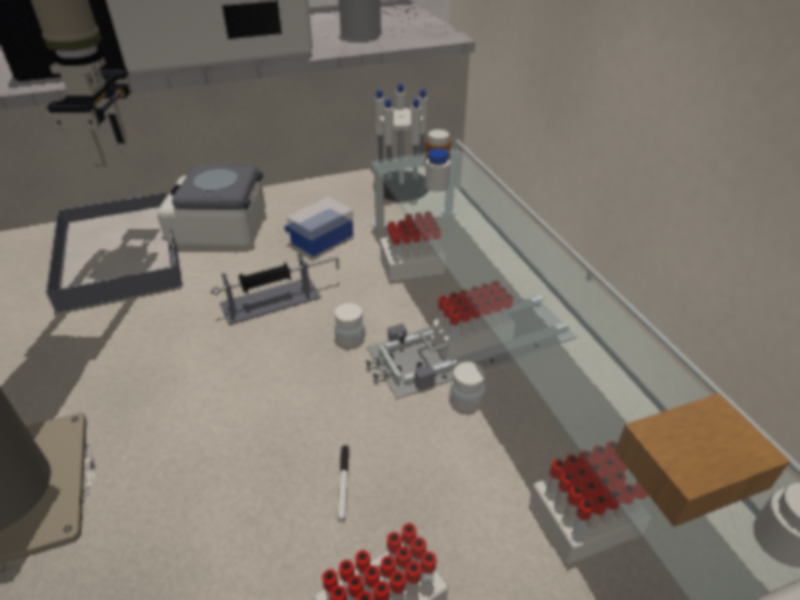

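The scene picture shows the hook in its holder (grip at 533,408, bent end 437,425), the slide with its stop screws (430,300), and the rack under the glass with its bar near (372,305). The side view shows the same: grip (266,277), stop (380,370). I'll zoom in next.

Run:
```python
from h import *
import pickle
d=pickle.load(open('d0.pkl','rb'))
a=d['scene']['frame'][165:300,195:395,::-1]; b=d['side']['frame'][140:275,125:325,::-1]
# scene crop scale 4 -> 800x540
cv2.imwrite('pics/sc_crop.png',cv2.resize(a,None,fx=4,fy=4,interpolation=cv2.INTER_CUBIC))
cv2.imwrite('pics/sd_crop.png',cv2.resize(b,None,fx=4,fy=4,interpolation=cv2.INTER_CUBIC))
for n in ('scene','side'):
    c=d[n]; P=cloud(c); f=c['frame'].astype(int)
    lim=(P[...,0]>.25)&(P[...,0]<.62)&(P[...,1]>.1)&(P[...,1]<.4)
    m=(f.max(2)<45)&lim&(P[...,2]>.04)
    nn,l,s,ce=cv2.connectedComponentsWithStats(m.astype(np.uint8))
    for i in range(1,nn):
        if s[i,4]>40:
            p=P[l==i]; q=p.mean(0); e=np.linalg.svd(p[:,:2]-q[:2],full_matrices=False)[2][0]
            pr=(p[:,:2]-q[:2])@e
            print(n,'dark',s[i],q.round(4),'z',np.percentile(p[:,2],[5,95]).round(4),'dir',e.round(3),pr.min().round(3),pr.max().round(3))
```

```text
scene dark [320 252  43  19 478] [0.4277 0.2942 0.0648] z [0.0498 0.0722] dir [0.996 0.085] -0.047 0.046
scene dark [366 259   9   9  44] [0.3592 0.2937 0.0541] z [0.0416 0.0723] dir [ 0.265 -0.964] -0.007 0.016
side dark [154 170  31  16 214] [0.4265 0.28   0.0638] z [0.053  0.0728] dir [-0.993 -0.118] -0.045 0.042
```

View pics/sc_crop.png

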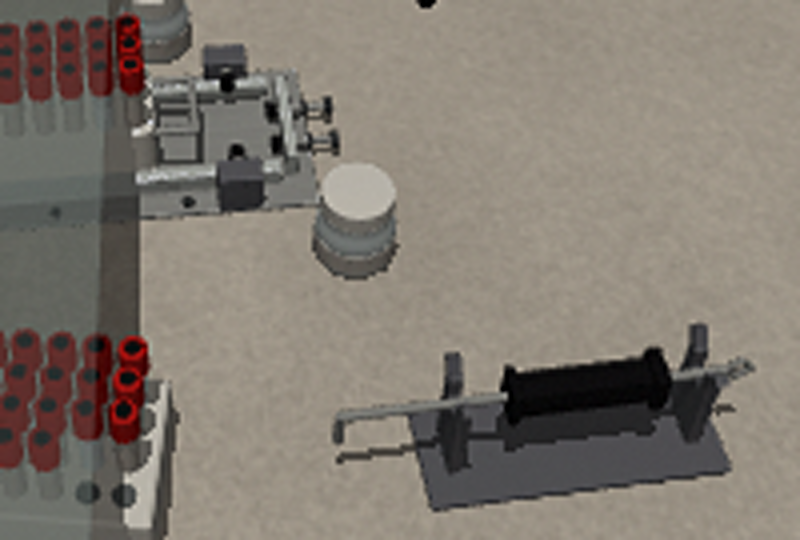

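View pics/sd_crop.png

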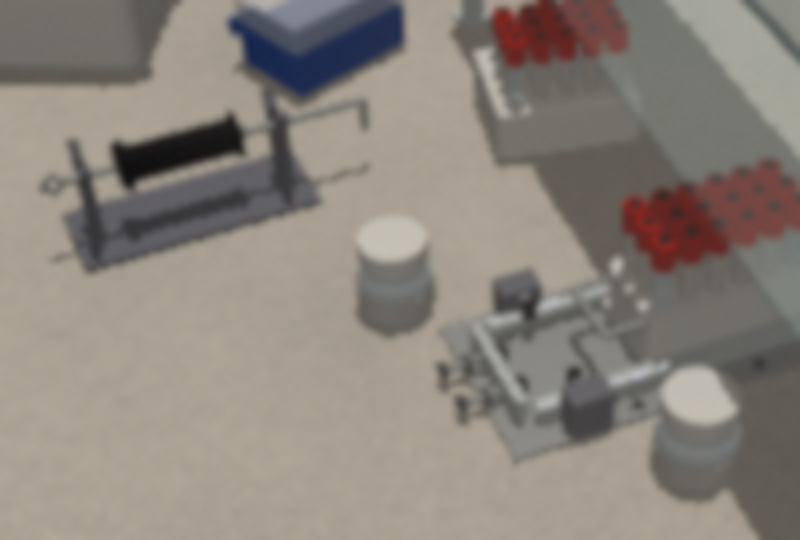

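Scene crop (4x, offset 195,165): bar handle runs from about (192,80) to (198,130), with its shadow below it. Stop bar is near (290,70)–(285,165), and hook bend is at (338,413). Side crop: bar from (580,292) to (608,330), hook bend (365,103).

Run:
```python
from h import *
import pickle
d=pickle.load(open('d0.pkl','rb'))
S=lambda u,v,h:print('scene',(u,v),ray(d['scene'],195+u/4-.4,165+v/4-.4,h).round(4))
D=lambda u,v,h:print('side',(u,v),ray(d['side'],125+u/4-.4,140+v/4-.4,h).round(4))
print('bar');S(193,80,.042);S(198,130,.042);D(580,292,.042);D(608,330,.042)
print('rod');S(338,415,.058);S(735,366,.058);D(366,103,.058);D(62,184,.058); 
print('toe');S(338,440,.03);D(365,128,.03)
print('collars');S(510,393,.058);S(657,375,.058);D(124,163,.058);D(234,134,.058)
print('plate edge z0');S(145,216,.003);S(317,204,.003);D(517,460,.003);D(445,328,.003)
print('pots');S(358,192,.06);D(392,240,.06);D(697,395,.06)
c=d['scene'];P=cloud(c)
print('glass front?');
for (u,v) in [(193,80),(195,105),(198,130),(290,120),(240,165),(225,55),(140,300),(580,382),(450,357),(697,330)]:
  print((u,v),P[165+v//4,195+u//4].round(4))
# rack front/caps
f=c['frame'].astype(int); m=(f[...,0]>110)&(f[...,1]<70)&(P[...,2]>.07)&(P[...,2]<.13)
nn,l,s,ce=cv2.connectedComponentsWithStats(cv2.dilate(m.astype(np.uint8),np.ones((5,5))))
for i in range(1,nn):
  p=P[(l==i)&m]; print('caps',s[i],p.mean(0).round(3),p.min(0).round(3),p.max(0).round(3))
# objects taller than 0.05 along hook route
```

```text
bar
scene (193, 80) [0.6463 0.0201 0.042 ]
scene (198, 130) [0.6437 0.0677 0.042 ]
side (580, 292) [0.6503 0.0615 0.042 ]
side (608, 330) [0.6537 0.0215 0.042 ]
rod
scene (338, 415) [0.569  0.3028 0.058 ]
scene (735, 366) [0.3378 0.2792 0.058 ]
side (366, 103) [0.5713 0.2976 0.058 ]
side (62, 184) [0.3441 0.2777 0.058 ]
toe
scene (338, 440) [0.5677 0.3021 0.03  ]
side (365, 128) [0.5705 0.3048 0.03  ]
collars
scene (510, 393) [0.4701 0.2922 0.058 ]
scene (657, 375) [0.384  0.2835 0.058 ]
side (124, 163) [0.3888 0.2869 0.058 ]
side (234, 134) [0.4699 0.2937 0.058 ]
plate edge z0
scene (145, 216) [0.6813 0.1095 0.003 ]
scene (317, 204) [0.5641 0.1036 0.003 ]
side (517, 460) [ 0.5725 -0.0291  0.003 ]
side (445, 328) [0.5672 0.0994 0.003 ]
pots
scene (358, 192) [0.5428 0.1418 0.06  ]
side (392, 240) [0.5438 0.1355 0.06  ]
side (697, 395) [ 0.6741 -0.0659  0.06  ]
glass front?
(193, 80) [0.6459 0.0221 0.0424]
(195, 105) [0.6463 0.0484 0.0458]
(198, 130) [0.6439 0.0692 0.0441]
(290, 120) [0.5797 0.0455 0.0236]
(240, 165) [0.6152 0.095  0.0353]
(225, 55) [ 0.6225 -0.0128  0.0345]
(140, 300) [ 0.6834  0.1763 -0.0027]
(580, 382) [0.4316 0.294  0.0702]
(450, 357) [0.5052 0.2811 0.0792]
(697, 330) [0.3613 0.2678 0.0793]
caps [303  45   8   7  52] [ 0.38  -0.667  0.103] [ 0.374 -0.679  0.1  ] [ 0.386 -0.655  0.106]
caps [284  53   8   7  54] [ 0.461 -0.605  0.104] [ 0.456 -0.615  0.1  ] [ 0.467 -0.594  0.107]
caps [282  91  40  16 461] [ 0.447 -0.319  0.1  ] [ 0.387 -0.349  0.096] [ 0.502 -0.286  0.103]
caps [225  94   7  17 105] [ 0.688 -0.305  0.1  ] [ 0.685 -0.343  0.098] [ 0.692 -0.269  0.102]
caps [223 167  10  19 161] [0.686 0.054 0.105] [0.679 0.022 0.104] [0.692 0.074 0.107]
caps [221 247  13  26 278] [0.685 0.301 0.099] [0.675 0.273 0.094] [0.692 0.329 0.102]
```

```bash
cat >> h.py <<'E'
def togo(x,y,z,yaw):
    """turn (units) to tool-down with tool x at world yaw, then shift (units) in those final axes"""
    s=read_state(); R=cv2.Rodrigues(np.array(s['orientation']))[0]
    c,n=np.cos(yaw),np.sin(yaw); T=np.array([[c,n,0],[n,-c,0],[0,0,-1]])
    r=cv2.Rodrigues(R.T@T)[0].ravel()/np.radians(6); d=T.T@(np.array([x,y,z])-s['tool_pos'])/.025
    print('t',round(s['t'],2),'pos',s['tool_pos'].round(4),'turn',r.round(3),'shift',d.round(3),'F',s['force'].round(2),'open',round(s['opening'],4),s['gripper_force'])
E
python3 - <<'E'
from h import *
import pickle
R=cv2.Rodrigues(read_state()['orientation'])[0]; print(R.round(3), np.arctan2(R[1,0],R[0,0]))
for y in (.09,.09+np.pi,.09-np.pi): togo(.429,.2885,.05,y)
d=pickle.load(open('d0.pkl','rb')); c=d['scene']
for u,v,h in [(268,110,.014),(275,145,.014),(300,78,.024),(283,78,.024),(292,160,.024)]: print((u,v),ray(c,195+u/4-.4,165+v/4-.4,h).round(4))
for u,v in [(358,270),(345,500)]: print('glass',ray(c,u*.64,v*.64,.154).round(4))
E
```

```text
[[-0.938  0.347 -0.001]
 [ 0.347  0.938 -0.002]
 [ 0.    -0.002 -1.   ]] 2.78680284853435
t 0.1 pos [0.2082 0.5621 0.1987] turn [-7.0000e-03  2.1000e-02  2.5753e+01] shift [ 7.813 11.695  5.948] F [-1.44 -0.76  0.41] open 0.0929 0.0
t 0.1 pos [0.2082 0.5621 0.1987] turn [-0.015 -0.005 -4.247] shift [ -7.813 -11.695   5.948] F [-1.44 -0.76  0.41] open 0.0929 0.0
t 0.1 pos [0.2082 0.5621 0.1987] turn [-0.015 -0.005 -4.247] shift [ -7.813 -11.695   5.948] F [-1.44 -0.76  0.41] open 0.0929 0.0
(268, 110) [0.5936 0.0248 0.014 ]
(275, 145) [0.5905 0.0584 0.014 ]
(300, 78) [0.5697 0.0036 0.024 ]
(283, 78) [0.5819 0.0031 0.024 ]
(292, 160) [0.5803 0.0815 0.024 ]
glass [0.6783 0.0879 0.154 ]
glass [0.6897 0.462  0.154 ]
```

Emit:
move_arm --pt "0 0 -0.85 0 0 0 93" --pt "0 0 -0.85 0 0 0 93" --pt "0 0 -0.85 0 0 0 93" --pt "0 0 -0.85 0 0 0 93" --pt "0 0 -0.85 0 0 0 93" --pt "0 0 0 -0.7 -1 0 93" --pt "0 0 0 -0.7 -1 0 93" --pt "0 0 0 -0.7 -1 0 93" --pt "0 0 0 -0.7 -1 0 93" --pt "0 0 0 -0.7 -1 0 93"

```text
t: 1.1
tool_pos: [0.3072, 0.4448, 0.1991]
orientation: [0.142, -3.138, 0.001]
force: [1.3, 0.3, 0.6]
opening: 0.0929
gripper_force: 0.0
```

Emit:
move_arm --pt "0 0 0 -0.7 -1 0 93" --pt "0 0 0 -0.7 -1 0 93" --pt "0 0 0 -0.7 -1 0 93" --pt "0 0 0 -0.7 -1 0 93" --pt "0 0 0 -0.7 -1 0 93" --pt "0 0 0 -0.4 -0.85 0 93" --pt "0 0 0 -0.4 -0.85 0 93" --pt "0 0 0 0 0 0.5 93" --pt "0 0 0 0 0 0.5 93" --pt "0 0 0 0 0 0 93"

```text
t: 2.1
tool_pos: [0.4269, 0.2887, 0.1714]
orientation: [0.142, -3.134, 0.003]
force: [0.6, -0.3, -1.2]
opening: 0.0933
gripper_force: 0.0
```

Run:
```python
from h import *
togo(.429,.2885,.05,.09+np.pi)
c=cam('wrist'); cv2.imwrite('pics/w1.png',c['frame'][:,:,::-1]); print(c['fx'],c['cx'],c['cy'],-c['t']@c['R'],c['R'])
```

```text
t 2.1 pos [0.4269 0.2887 0.1714] turn [-0.015 -0.045  0.007] shift [-0.083 -0.014  4.855] F [ 0.64 -0.34 -1.19] open 0.0933 0.0
297.3186396354542 256.63852738763455 192.0828711363564 [0.3445841  0.28087993 0.35545089] [[-0.09177256  0.99577502 -0.00314686]
 [ 0.95217546  0.08867839  0.29240047]
 [ 0.29144414  0.02383798 -0.95629078]]
```

View pics/w1.png

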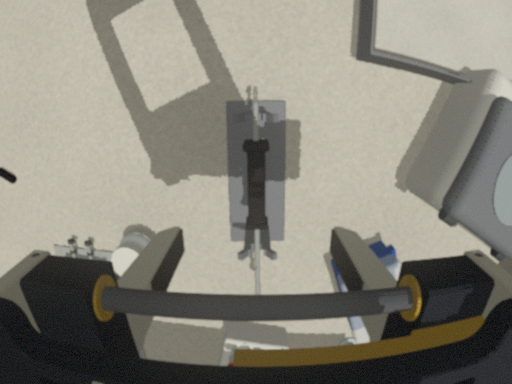

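The wrist view shows the grip (256,143–225) midway between the fingers and parallel to them. I'll descend and grasp.

Emit:
move_arm --pt "0 0 0 -0.08 0 0.6 93" --pt "0 0 0 0 0 0.6 93" --pt "0 0 0 0 0 0.6 93" --pt "0 0 0 0 0 0.6 93" --pt "0 0 0 0 0 0.6 93" --pt "0 0 0 0 0 0.6 93" --pt "0 0 0 0 0 0.6 93" --pt "0 0 0 0 0 0.4 93" --pt "0 0 0 0 0 0.25 93" --pt "0 0 0 0 0 0 93"

```text
t: 3.15
tool_pos: [0.4304, 0.2888, 0.0524]
orientation: [0.142, -3.137, 0.001]
force: [-0.6, -0.6, 0.8]
opening: 0.0931
gripper_force: 0.0
```

Emit:
move_arm --pt "0 0 0 0 0 0 60" --pt "0 0 0 0 0 0 40" --pt "0 0 0 0 0 0 25" --pt "0 0 0 0 0 0 10" --pt "0 0 0 0 0 0 10" --pt "0 0 0 0 0 0 10" --pt "0 0 0 0 0 0 10" --pt "0 0 0 0 0 0 10" --pt "0 0 0 0 0 0 10" --pt "0 0 0 0 0 0 10" --force 50

```text
t: 4.15
tool_pos: [0.431, 0.2891, 0.0534]
orientation: [0.142, -3.138, 0.0]
force: [0.1, -0.3, -0.3]
opening: 0.0175
gripper_force: 0.0
```

Run:
```python
from h import *
togo(.429,.2885,.05,.09+np.pi)
```

```text
t 4.15 pos [0.431  0.2891 0.0534] turn [-0.    -0.     0.003] shift [ 0.081 -0.016  0.134] F [ 0.11 -0.25 -0.3 ] open 0.0175 0.0
```

Emit:
move_arm --pt "0 0 0 0 0 0 5" --pt "0 0 0 0 0 0 5" --pt "0 0 0 0 0 0 5" --pt "0 0 0 0 0 -0.2 5" --pt "0 0 0 0 0 -0.4 5" --pt "0 0 0 0 0 -0.5 5" --pt "0 0 0 0 0 -0.5 5" --pt "0 0 0 0 0 -0.5 5" --pt "0 0 0 0 0 -0.3 5" --pt "0 0 0 0 0 0 5" --force 50

```text
t: 5.15
tool_pos: [0.432, 0.2897, 0.1153]
orientation: [-0.142, 3.136, 0.002]
force: [-0.1, -0.3, 0.2]
opening: 0.0052
gripper_force: 0.0
```

Run:
```python
from h import *
# hook: toe 140 ahead of grasp; target toe at bar + 14 mm along yaw .052, first 30mm short
for nm,b in (('above',.014),):
    y=.052; u=np.array([np.cos(y),np.sin(y)]); g=np.array([.647,.044])+u*(b-.140); print(g)
    togo(g[0],g[1],.113,y+np.pi)
c=cam('side'); cv2.imwrite('pics/s2.png',cv2.resize(c['frame'][100:260,90:290,::-1],None,fx=4,fy=3.75)[:600])
```

```text
[0.52117031 0.03745095]
t 5.15 pos [0.432  0.2897 0.1153] turn [0.012 0.026 0.366] shift [ -3.036 -10.261   0.094] F [-0.08 -0.27  0.2 ] open 0.0052 0.0
```

View pics/s2.png

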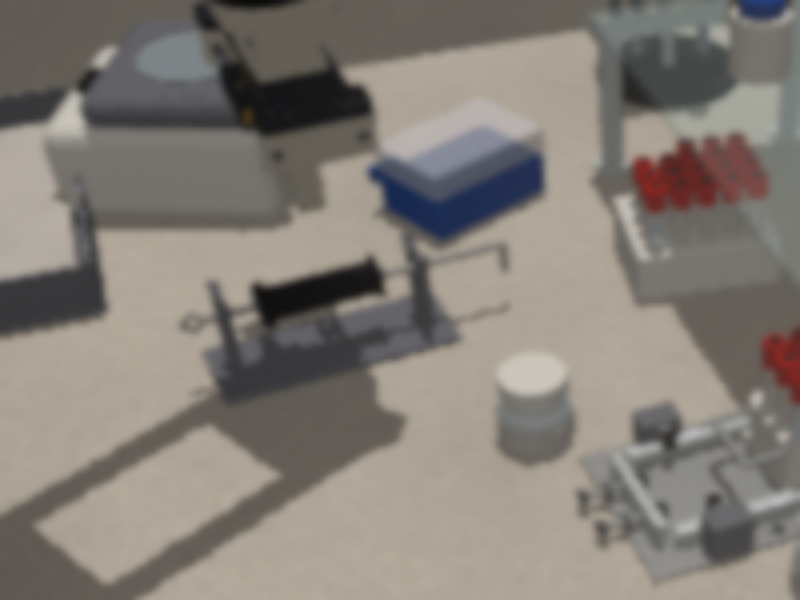

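The hook is still in its holder (grip at 318,290), so the fingers closed without holding it. I'll check where the tips really are.

Run:
```python
from h import *
import plant
t=plant.tips_ahead; print('tips',t() if callable(t) else t)
c=cam('side');P=cloud(c);c2=cam('scene');P2=cloud(c2)
for n,Q in (('side',P),('scene',P2)):
    m=(abs(Q[...,0]-.432)<.06)&(abs(Q[...,1]-.2897)<.05)&(Q[...,2]>.083)&(Q[...,2]<.2)
    q=Q[m]; print(n,len(q),np.sort(q[:,2])[:12].round(4)); lo=q[q[:,2]<np.percentile(q[:,2],15)]; print(lo.mean(0).round(4), lo.min(0).round(4),lo.max(0).round(4))
# hook grip now
    f=(c if n=='side' else c2)['frame'].astype(int)
    g=Q[(f.max(2)<45)&(abs(Q[...,0]-.43)<.06)&(abs(Q[...,1]-.29)<.04)&(Q[...,2]>.045)&(Q[...,2]<.08)]
    print('grip',len(g),g.mean(0).round(4),g.min(0).round(4),g.max(0).round(4))
s=read_state();print(s['opening'],s['gripper_force'],s['t'])
cv2.imwrite('pics/sc3.png',cv2.resize(c2['frame'][190:320,270:430,::-1],None,fx=4.5,fy=4.5))
```

```text
tips 0.011
side 96 [0.1337 0.1357 0.1361 0.1386 0.1387 0.1407 0.1411 0.1431 0.1434 0.1442
 0.1443 0.1445]
[0.4307 0.2791 0.1413] [0.4222 0.2734 0.1337] [0.4407 0.2968 0.1459]
grip 227 [0.4253 0.28   0.0631] [0.3844 0.2693 0.047 ] [0.4713 0.2914 0.0766]
scene 115 [0.1327 0.1336 0.1337 0.1348 0.1354 0.1361 0.1371 0.1388 0.1389 0.1392
 0.1396 0.1402]
[0.4391 0.2916 0.1382] [0.4368 0.2801 0.1327] [0.4407 0.3077 0.1423]
grip 460 [0.4291 0.2948 0.0648] [0.38   0.2825 0.0462] [0.4734 0.3066 0.0745]
0.005033923684825752 0.0 5.3
```

View pics/sc3.png

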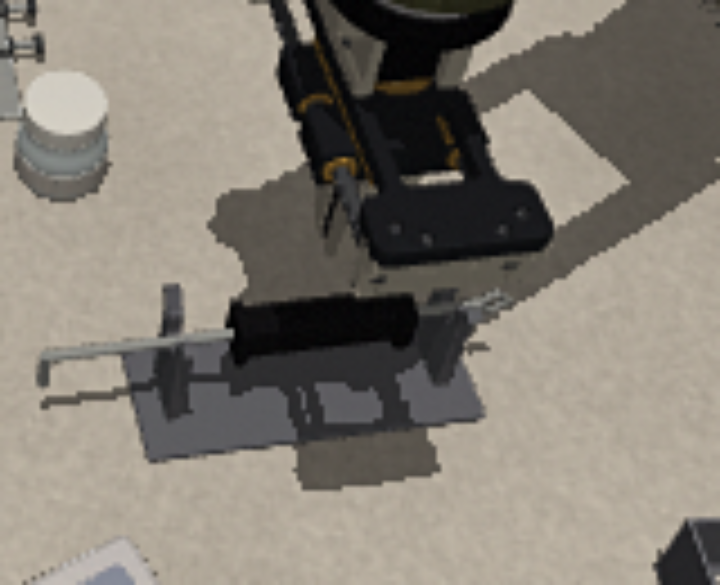

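The picture and both depth maps put the real fingertips at z≈0.133 while the reported TCP z is 0.115. They are therefore about 29 mm shorter than stated, and they closed just above the grip (top at 0.070). I'll open and go in about 31 mm deeper.

Emit:
move_arm --pt "0 0 0 0 0 0 60" --pt "0 0 0 0 0 0 60" --pt "0 0 0 0 0 0 60" --pt "0 0 0 0 0 0 60" --pt "0 0 0 0 0 0 60" --pt "0 0 0 0 0 0 60" --pt "0 0 0 0 0 0.4 60" --pt "0 0 0 0 0 0.6 60" --pt "0 0 0 0 0 0.6 60" --pt "0 0 0 0 0 0.4 60"

```text
t: 6.3
tool_pos: [0.4297, 0.2884, 0.0606]
orientation: [0.142, -3.136, 0.002]
force: [-0.9, -0.2, -1.3]
opening: 0.0597
gripper_force: 0.0
```

Emit:
move_arm --pt "0 0 0 0 0 0.5 60" --pt "0 0 0 0 0 0.5 60" --pt "0 0 0 0 0 0.4 60" --pt "0 0 0 0 0 0.3 60" --pt "0 0 0 0 0 0 60" --pt "0 0 0 0 0 0 30" --pt "0 0 0 0 0 0 10" --pt "0 0 0 0 0 0 5" --pt "0 0 0 0 0 0 5" --pt "0 0 0 0 0 0 5" --force 50

```text
t: 7.3
tool_pos: [0.4312, 0.2892, 0.0212]
orientation: [-0.142, 3.138, 0.0]
force: [-1.1, -0.6, -0.3]
opening: 0.0249
gripper_force: 0.0
```

Emit:
move_arm --pt "0 0 0 0 0 0 5" --pt "0 0 0 0 0 0 5" --pt "0 0 0 0 0 0 5" --pt "0 0 0 0 0 0 5" --pt "0 0 0 0 0 0 5" --pt "0 0 0 0 0 0 5" --pt "0 0 0 0 0 0 5" --pt "0 0 0 0 0 0 5" --pt "0 0 0 0 0 0 5" --pt "0 0 0 0 0 0 5" --force 50

```text
t: 8.3
tool_pos: [0.4311, 0.2891, 0.021]
orientation: [-0.142, 3.138, 0.0]
force: [0.4, -1.4, 3.6]
opening: 0.0176
gripper_force: 50.0
```

Emit:
move_arm --pt "0 0 0 0 0 -0.2 5" --pt "0 0 0 0 0 -0.4 5" --pt "0 0 0 0 0 -0.5 5" --pt "0 0 0 0 0 -0.5 5" --pt "0 0 0 0 0 -0.4 5" --pt "0 0 0 0 0 -0.3 5" --pt "0 0 0 0 0 -0.1 5" --pt "0 0 0 0 0 0 5" --pt "0 0 0 0 0 0 5" --pt "0 0 0 0 0 0 5"

```text
t: 9.3
tool_pos: [0.4305, 0.2888, 0.0801]
orientation: [0.142, -3.137, 0.001]
force: [0.3, 0.2, -1.1]
opening: 0.0176
gripper_force: 50.0
```

```bash
cat >> h.py <<'E'
def dark(n,c=None):
    c=c or cam(n); P=cloud(c); f=c['frame'].astype(int)
    return c,P
E
python3 - <<'E'
from h import *
togo(.5212,.0375,.08,.052+np.pi)
for n in ('side','scene'):
    c=cam(n);P=cloud(c)
    m=(abs(P[...,0]-.56)<.04)&(abs(P[...,1]-.30)<.03)&(P[...,2]>.05)&(P[...,2]<.15)
    p=P[m]; print(n,len(p)); 
    if len(p): print(p[:,2].min().round(4),p[:,2].max().round(4),'xmax',p[:,0].max().round(4),p[p[:,0]>p[:,0].max()-.006].mean(0).round(4))
E
```

```text
t 9.3 pos [0.4305 0.2888 0.0801] turn [-0.005 -0.012  0.365] shift [-3.1020e+00 -1.0227e+01  6.0000e-03] F [ 0.28  0.21 -1.08] open 0.0176 49.994527101516724
side 52
0.0944 0.1223 xmax 0.5709 [0.5678 0.3    0.1086]
scene 84
0.0927 0.1223 xmax 0.5701 [0.5677 0.3051 0.1086]
```

Emit:
move_arm --pt "0 0 0.365 0 -0.4 0 5" --pt "0 0 0 0 -0.8 0 5" --pt "0 0 0 0 -1 0 5" --pt "0 0 0 0 -1 0 5" --pt "0 0 0 0 -1 0 5" --pt "0 0 0 0 -1 0 5" --pt "0 0 0 -0.4 -1 0 5" --pt "0 0 0 -0.4 -1 0 5" --pt "0 0 0 -0.4 -1 0 5" --pt "0 0 0 -0.4 -1 0 5"

```text
t: 10.4
tool_pos: [0.4833, 0.0598, 0.0808]
orientation: [0.078, -3.141, 0.0]
force: [-0.1, 0.7, -1.4]
opening: 0.0178
gripper_force: 50.0
```

Emit:
move_arm --pt "0 0 0 -0.4 -0.7 0 5" --pt "0 0 0 -0.4 -0.33 0 5" --pt "0 0 0 -0.3 0 0 5" --pt "0 0 0 0 0 0.3 5" --pt "0 0 0 0 0 0.3 5" --pt "0 0 0 0 0 0.2 5" --pt "0 0 0 0 0 0.1 5" --pt "0 0 0 0 0 0 5" --pt "0 0 0 0 0 0 5" --pt "0 0 0 0 0 0 5"

```text
t: 11.4
tool_pos: [0.5123, 0.0373, 0.0588]
orientation: [-0.082, 3.14, -0.0]
force: [0.5, -0.4, -1.4]
opening: 0.0174
gripper_force: 50.0
```

Run:
```python
from h import *
togo(.5212,.0375,.057,.052+np.pi)
o=[]
for n in ('side','scene'):
    c=cam(n);P=cloud(c)
    for nm,z0,z1 in (('hook',.058,.11),('bar',.036,.052)):
        m=(abs(P[...,0]-.645)<.02)&(abs(P[...,1]-.044)<(.02 if nm=='hook' else .03))&(P[...,2]>z0)&(P[...,2]<z1)
        p=P[m]; print(n,nm,len(p),p.min(0).round(4),p.max(0).round(4),np.median(p,0).round(4))
    r=[]
    f=c['frame'][:,:,::-1]; q=np.array([.645,.044,.06]); k=c['R']@q+c['t']; u,v=int(c['fx']*k[0]/k[2]+c['cx']),int(c['fy']*k[1]/k[2]+c['cy'])
    print(n,'crop origin',u-40,v-50); o.append(cv2.resize(f[v-50:v+50,u-40:u+40],(400,500),interpolation=cv2.INTER_CUBIC))
cv2.imwrite('pics/j4.png',np.hstack(o))
```

```text
t 11.4 pos [0.5123 0.0373 0.0588] turn [-0.     0.007  0.001] shift [-0.354 -0.01   0.072] F [ 0.46 -0.37 -1.4 ] open 0.0174 49.99460756778717
side hook 38 [0.625  0.04   0.0737] [0.6515 0.0479 0.101 ] [0.6461 0.0429 0.0971]
side bar 60 [0.6434 0.0142 0.0418] [0.6646 0.0678 0.0493] [0.6491 0.0407 0.0457]
side crop origin 230 162
scene hook 38 [0.6263 0.0423 0.0683] [0.6511 0.0512 0.1005] [0.645  0.0478 0.0956]
scene bar 48 [0.6436 0.0189 0.0401] [0.663  0.071  0.0482] [0.6489 0.0543 0.0446]
scene crop origin 203 136
```

View pics/j4.png

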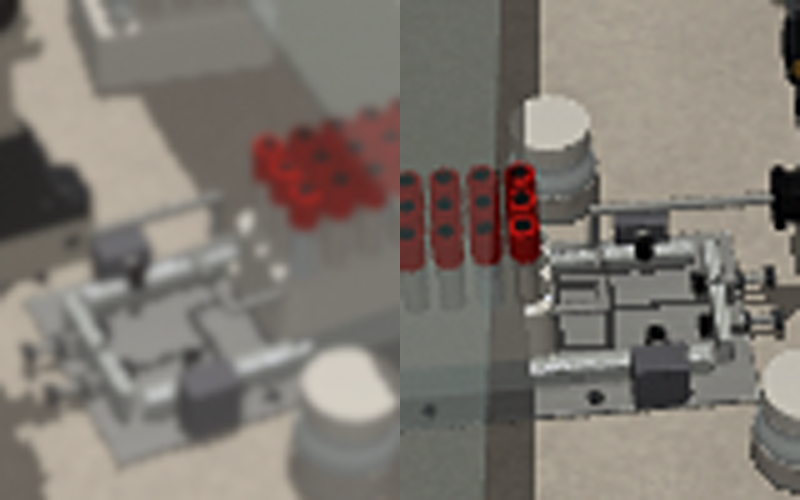

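Both crops show the toe just short of the bar, in line with it. The depth maps give toe x≈0.6485 and bar x≈0.6465, y≈0.043. So forward 12 mm, then down 41 mm.

Emit:
move_arm --pt "0 0 0 -0.25 0 0 5" --pt "0 0 0 -0.22 0 0 5" --pt "0 0 0 0 0 0 5" --pt "0 0 0 0 0 0.2 5" --pt "0 0 0 0 0 0.3 5" --pt "0 0 0 0 0 0.3 5" --pt "0 0 0 0 0 0.3 5" --pt "0 0 0 0 0 0.3 5" --pt "0 0 0 0 0 0.2 5" --pt "0 0 0 0 0 0 5"

```text
t: 12.5
tool_pos: [0.5229, 0.0379, 0.0172]
orientation: [0.082, -3.139, -0.0]
force: [0.4, 0.4, -1.7]
opening: 0.0177
gripper_force: 50.0
```

Run:
```python
from h import *
togo(.524,.0375,.018,.052+np.pi)
o=[]
for n in ('side','scene'):
    c=cam(n);f=c['frame'][:,:,::-1]; q=np.array([.645,.044,.06]); k=c['R']@q+c['t']; u,v=int(c['fx']*k[0]/k[2]+c['cx']),int(c['fy']*k[1]/k[2]+c['cy'])
    o.append(cv2.resize(f[v-35:v+40,u-30:u+30],(400,500),interpolation=cv2.INTER_CUBIC))
cv2.imwrite('pics/j5.png',np.hstack(o))
```

```text
t 12.5 pos [0.5229 0.0379 0.0172] turn [ 0.002 -0.017  0.   ] shift [-0.042 -0.016 -0.031] F [ 0.39  0.44 -1.74] open 0.0177 49.99460577964783
```

View pics/j5.png

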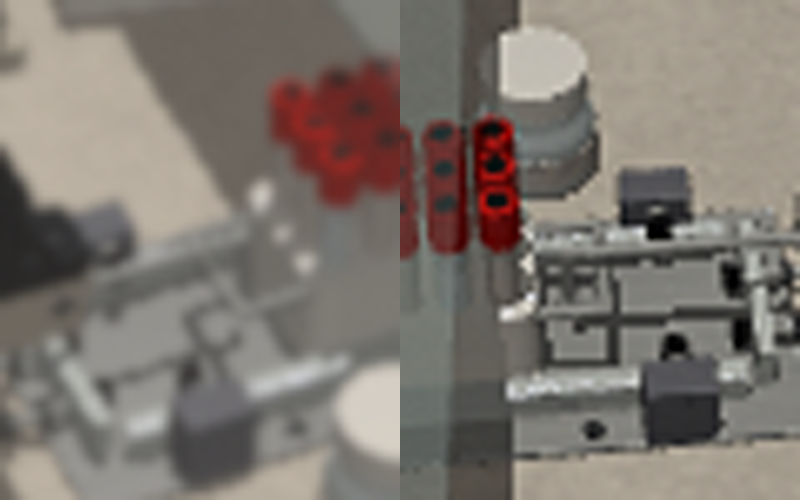

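The bent end is down behind the bar (scene crop: rod ends inside the handle opening at 545,245), and nothing is pressing. I'll draw slowly.

Emit:
move_arm --pt "0 0 0 0.1 0 0 5" --pt "0 0 0 0.15 0 0 5" --pt "0 0 0 0.15 0 0 5" --pt "0 0 0 0.2 0 0 5" --pt "0 0 0 0.2 0 0 5" --pt "0 0 0 0.2 0 0 5" --pt "0 0 0 0.2 0 0 5" --pt "0 0 0 0.2 0 0 5" --pt "0 0 0 0.2 0 0 5" --pt "0 0 0 0.2 0 0 5"

```text
t: 13.6
tool_pos: [0.4786, 0.0355, 0.0185]
orientation: [-0.082, 3.14, -0.0]
force: [1.1, 0.3, -0.4]
opening: 0.0175
gripper_force: 50.0
```

Emit:
move_arm --pt "0 0 0 0.1 0 0 5" --pt "0 0 0 0.1 0 0 5" --pt "0 0 0 0.1 0 0 5" --pt "0 0 0 0.1 0 0 5" --pt "0 0 0 0.1 0 0 5" --pt "0 0 0 0.1 0 0 5" --pt "0 0 0 0.1 0 0 5" --pt "0 0 0 0.1 0 0 5" --pt "0 0 0 0.05 0 0 5" --pt "0 0 0 0.05 0 0 5"

```text
t: 14.6
tool_pos: [0.457, 0.0343, 0.0187]
orientation: [-0.082, 3.139, -0.0]
force: [6.2, 0.3, -2.7]
opening: 0.0179
gripper_force: 50.0
```

Run:
```python
from h import *
togo(.434,.0333,.018,.052+np.pi)
for n in ('side','scene'):
    c=cam(n);P=cloud(c)
    m=(abs(P[...,0]-.60)<.03)&(abs(P[...,1]-.044)<.03)&(P[...,2]>.038)&(P[...,2]<.05)
    p=P[m]; print(n,'bar',len(p),p.min(0).round(4) if len(p) else 0,p.max(0).round(4) if len(p) else 0)
```

```text
t 14.6 pos [0.457  0.0343 0.0187] turn [-0.001  0.014  0.   ] shift [0.922 0.008 0.027] F [ 6.18  0.33 -2.75] open 0.0179 49.99487578868866
side bar 105 [0.586  0.0141 0.0385] [0.6286 0.0736 0.0499]
scene bar 102 [0.5858 0.015  0.0386] [0.6278 0.0738 0.0499]
```

Emit:
move_arm --pt "0 0 0 0.04 0 0 5" --pt "0 0 0 0.04 0 0 5" --pt "0 0 0 0.04 0 0 5" --pt "0 0 0 0.04 0 0 5" --pt "0 0 0 0.04 0 0 5" --pt "0 0 0 0.04 0 0 5" --pt "0 0 0 0.04 0 0 5" --pt "0 0 0 0.04 0 0 5" --pt "0 0 0 0.02 0 0 5" --pt "0 0 0 0 0 0 5"

```text
t: 15.7
tool_pos: [0.4486, 0.0338, 0.0187]
orientation: [-0.082, 3.139, -0.0]
force: [6.2, 0.0, -3.3]
opening: 0.0174
gripper_force: 50.0
```

Emit:
move_arm --pt "0 0 0 0.01 0 0 5" --pt "0 0 0 0.01 0 0 5" --pt "0 0 0 0.01 0 0 5" --pt "0 0 0 0.01 0 0 5" --pt "0 0 0 0.01 0 0 5" --pt "0 0 0 0.01 0 0 5" --pt "0 0 0 0.01 0 0 5" --pt "0 0 0 0 0 0 5" --pt "0 0 0 0 0 0 5" --pt "0 0 0 0 0 0 5"

```text
t: 16.7
tool_pos: [0.447, 0.0337, 0.0187]
orientation: [-0.082, 3.139, -0.0]
force: [6.6, -0.1, -2.5]
opening: 0.0176
gripper_force: 50.0
```

Emit:
move_arm --pt "0 0 0 0.01 0 0 5" --pt "0 0 0 0.01 0 0 5" --pt "0 0 0 0.01 0 0 5" --pt "0 0 0 0.01 0 0 5" --pt "0 0 0 0.01 0 0 5" --pt "0 0 0 0 0 0 5" --pt "0 0 0 0 0 0 5" --pt "0 0 0 0 0 0 5" --pt "0 0 0 0 0 0 5" --pt "0 0 0 0 0 0 5"

```text
t: 17.7
tool_pos: [0.4457, 0.0336, 0.0187]
orientation: [-0.081, 3.139, -0.0]
force: [5.8, -0.2, -3.3]
opening: 0.0177
gripper_force: 50.0
```

Run:
```python
from h import *
togo(.434,.0333,.018,.052+np.pi)
```

```text
t 17.7 pos [0.4457 0.0336 0.0187] turn [-0.002  0.016 -0.001] shift [0.47  0.011 0.029] F [ 5.78 -0.24 -3.31] open 0.0177 49.99644756317139
```

Emit:
move_arm --pt "0 0 0 0.01 0 0 5" --pt "0 0 0 0.01 0 0 5" --pt "0 0 0 0.01 0 0 5" --pt "0 0 0 0.01 0 0 5" --pt "0 0 0 0.01 0 0 5" --pt "0 0 0 0 0 0 5" --pt "0 0 0 0 0 0 5" --pt "0 0 0 0 0 0 5" --pt "0 0 0 0 0 0 5" --pt "0 0 0 0 0 0 5"

```text
t: 18.7
tool_pos: [0.4444, 0.0336, 0.0187]
orientation: [-0.082, 3.139, -0.0]
force: [6.2, 0.0, -2.4]
opening: 0.0178
gripper_force: 50.0
```

Emit:
move_arm --pt "0 0 0 0.01 0 0 5" --pt "0 0 0 0.01 0 0 5" --pt "0 0 0 0.01 0 0 5" --pt "0 0 0 0.01 0 0 5" --pt "0 0 0 0.01 0 0 5" --pt "0 0 0 0 0 0 5" --pt "0 0 0 0 0 0 5" --pt "0 0 0 0 0 0 5" --pt "0 0 0 0 0 0 5" --pt "0 0 0 0 0 0 5"

```text
t: 19.7
tool_pos: [0.4432, 0.0335, 0.0187]
orientation: [-0.081, 3.139, -0.0]
force: [6.4, 0.1, -1.9]
opening: 0.0177
gripper_force: 50.0
```

Emit:
move_arm --pt "0 0 0 0.01 0 0 5" --pt "0 0 0 0.01 0 0 5" --pt "0 0 0 0.01 0 0 5" --pt "0 0 0 0.01 0 0 5" --pt "0 0 0 0.01 0 0 5" --pt "0 0 0 0 0 0 5" --pt "0 0 0 0 0 0 5" --pt "0 0 0 0 0 0 5" --pt "0 0 0 0 0 0 5" --pt "0 0 0 0 0 0 5"

```text
t: 20.7
tool_pos: [0.4419, 0.0335, 0.0187]
orientation: [-0.082, 3.139, -0.0]
force: [6.0, -0.1, -2.6]
opening: 0.0176
gripper_force: 50.0
```

Emit:
move_arm --pt "0 0 0 0.01 0 0 5" --pt "0 0 0 0.01 0 0 5" --pt "0 0 0 0.01 0 0 5" --pt "0 0 0 0.01 0 0 5" --pt "0 0 0 0.01 0 0 5" --pt "0 0 0 0 0 0 5" --pt "0 0 0 0 0 0 5" --pt "0 0 0 0 0 0 5" --pt "0 0 0 0 0 0 5" --pt "0 0 0 0 0 0 5"

```text
t: 21.7
tool_pos: [0.4407, 0.0334, 0.0187]
orientation: [-0.082, 3.139, -0.0]
force: [6.2, -0.3, -2.8]
opening: 0.0174
gripper_force: 50.0
```

Run:
```python
from h import *
for n in ('side','scene'):
    c=cam(n);P=cloud(c)
    m=(abs(P[...,0]-.585)<.035)&(abs(P[...,1]-.044)<.03)&(P[...,2]>.036)&(P[...,2]<.047)
    p=P[m]; print(n,'bar',len(p),p.min(0).round(4) if len(p) else 0,p.max(0).round(4) if len(p) else 0)
f=c['frame'][:,:,::-1]; cv2.imwrite('pics/j6.png',cv2.resize(f[165:225,225:295],(700,600),interpolation=cv2.INTER_CUBIC))
```

```text
side bar 71 [0.5701 0.014  0.0361] [0.6032 0.0661 0.047 ]
scene bar 77 [0.5696 0.014  0.0373] [0.6197 0.0736 0.0466]
```

View pics/j6.png

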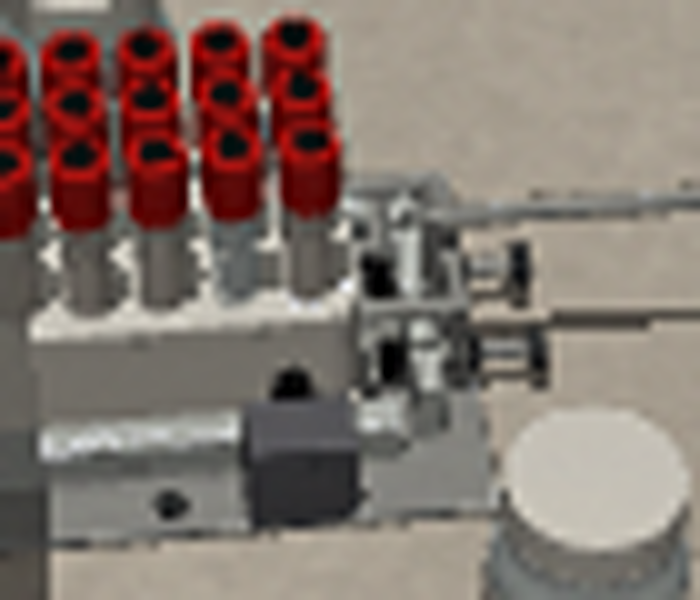

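Emit:
move_arm --pt "0 0 0 0.01 0 0 5" --pt "0 0 0 0.01 0 0 5" --pt "0 0 0 0.01 0 0 5" --pt "0 0 0 0.01 0 0 5" --pt "0 0 0 0.01 0 0 5" --pt "0 0 0 0 0 0 5" --pt "0 0 0 0 0 0 5" --pt "0 0 0 0 0 0 5" --pt "0 0 0 0 0 0 5" --pt "0 0 0 0 0 0 5"

```text
t: 22.8
tool_pos: [0.4395, 0.0333, 0.0187]
orientation: [-0.081, 3.139, -0.0]
force: [5.9, -0.1, -2.5]
opening: 0.0174
gripper_force: 50.0
```

The rack follows the hook: the bar is at x≈0.573 and the face is a few mm from the black bumpers (378,270 and 390,355). I'll keep going in small steps.

Emit:
move_arm --pt "0 0 0 0.01 0 0 5" --pt "0 0 0 0.01 0 0 5" --pt "0 0 0 0.01 0 0 5" --pt "0 0 0 0.01 0 0 5" --pt "0 0 0 0 0 0 5" --pt "0 0 0 0 0 0 5" --pt "0 0 0 0 0 0 5" --pt "0 0 0 0 0 0 5" --pt "0 0 0 0 0 0 5" --pt "0 0 0 0 0 0 5"

```text
t: 23.8
tool_pos: [0.4384, 0.0333, 0.0187]
orientation: [-0.082, 3.139, -0.0]
force: [5.6, 0.2, -1.9]
opening: 0.0175
gripper_force: 50.0
```

Emit:
move_arm --pt "0 0 0 0.01 0 0 5" --pt "0 0 0 0.01 0 0 5" --pt "0 0 0 0.01 0 0 5" --pt "0 0 0 0.01 0 0 5" --pt "0 0 0 0 0 0 5" --pt "0 0 0 0 0 0 5" --pt "0 0 0 0 0 0 5" --pt "0 0 0 0 0 0 5" --pt "0 0 0 0 0 0 5" --pt "0 0 0 0 0 0 5"

```text
t: 24.8
tool_pos: [0.4375, 0.0332, 0.0187]
orientation: [-0.082, 3.139, -0.0]
force: [6.8, -0.3, -3.3]
opening: 0.0175
gripper_force: 50.0
```

Emit:
move_arm --pt "0 0 0 0.01 0 0 5" --pt "0 0 0 0.01 0 0 5" --pt "0 0 0 0.01 0 0 5" --pt "0 0 0 0.01 0 0 5" --pt "0 0 0 0 0 0 5" --pt "0 0 0 0 0 0 5" --pt "0 0 0 0 0 0 5" --pt "0 0 0 0 0 0 5" --pt "0 0 0 0 0 0 5" --pt "0 0 0 0 0 0 5"

```text
t: 25.8
tool_pos: [0.4364, 0.0332, 0.0187]
orientation: [-0.082, 3.139, -0.0]
force: [5.9, -0.2, -2.5]
opening: 0.0173
gripper_force: 50.0
```

Emit:
move_arm --pt "0 0 0 0.01 0 0 5" --pt "0 0 0 0.01 0 0 5" --pt "0 0 0 0.01 0 0 5" --pt "0 0 0 0.01 0 0 5" --pt "0 0 0 0 0 0 5" --pt "0 0 0 0 0 0 5" --pt "0 0 0 0 0 0 5" --pt "0 0 0 0 0 0 5" --pt "0 0 0 0 0 0 5" --pt "0 0 0 0 0 0 5"

```text
t: 26.8
tool_pos: [0.4354, 0.0331, 0.0187]
orientation: [-0.082, 3.139, -0.0]
force: [6.7, 0.7, -2.6]
opening: 0.0175
gripper_force: 50.0
```

Emit:
move_arm --pt "0 0 0 0.01 0 0 5" --pt "0 0 0 0.01 0 0 5" --pt "0 0 0 0.01 0 0 5" --pt "0 0 0 0.01 0 0 5" --pt "0 0 0 0 0 0 5" --pt "0 0 0 0 0 0 5" --pt "0 0 0 0 0 0 5" --pt "0 0 0 0 0 0 5" --pt "0 0 0 0 0 0 5" --pt "0 0 0 0 0 0 5"

```text
t: 27.8
tool_pos: [0.4345, 0.0331, 0.0187]
orientation: [-0.081, 3.139, -0.0]
force: [6.1, 0.0, -1.9]
opening: 0.0177
gripper_force: 50.0
```

Emit:
move_arm --pt "0 0 0 0.01 0 0 5" --pt "0 0 0 0.01 0 0 5" --pt "0 0 0 0.01 0 0 5" --pt "0 0 0 0.01 0 0 5" --pt "0 0 0 0 0 0 5" --pt "0 0 0 0 0 0 5" --pt "0 0 0 0 0 0 5" --pt "0 0 0 0 0 0 5" --pt "0 0 0 0 0 0 5" --pt "0 0 0 0 0 0 5"

```text
t: 28.8
tool_pos: [0.4337, 0.033, 0.0188]
orientation: [-0.082, 3.138, -0.0]
force: [7.7, 0.1, -3.5]
opening: 0.0178
gripper_force: 50.0
```

Emit:
move_arm --pt "0 0 0 0.01 0 0 5" --pt "0 0 0 0.01 0 0 5" --pt "0 0 0 0.005 0 0 5" --pt "0 0 0 0 0 0 5" --pt "0 0 0 0 0 0 5" --pt "0 0 0 0 0 0 5" --pt "0 0 0 0 0 0 5" --pt "0 0 0 0 0 0 5" --pt "0 0 0 0 0 0 5" --pt "0 0 0 0 0 0 5"

```text
t: 29.8
tool_pos: [0.4334, 0.033, 0.0189]
orientation: [-0.081, 3.138, -0.0]
force: [8.8, 0.9, -4.7]
opening: 0.0174
gripper_force: 50.0
```

Emit:
move_arm --pt "0 0 0 0.01 0 0 5" --pt "0 0 0 0.01 0 0 5" --pt "0 0 0 0.01 0 0 5" --pt "0 0 0 0 0 0 5" --pt "0 0 0 0 0 0 5" --pt "0 0 0 0 0 0 5" --pt "0 0 0 0 0 0 5" --pt "0 0 0 0 0 0 5" --pt "0 0 0 0 0 0 5" --pt "0 0 0 0 0 0 5"

```text
t: 30.8
tool_pos: [0.433, 0.0329, 0.019]
orientation: [-0.081, 3.137, -0.0]
force: [8.8, -0.1, -3.7]
opening: 0.0175
gripper_force: 50.0
```

Emit:
move_arm --pt "0 0 0 0.01 0 0 5" --pt "0 0 0 0.01 0 0 5" --pt "0 0 0 0.01 0 0 5" --pt "0 0 0 0 0 0 5" --pt "0 0 0 0 0 0 5" --pt "0 0 0 0 0 0 5" --pt "0 0 0 0 0 0 5" --pt "0 0 0 0 0 0 5" --pt "0 0 0 0 0 0 5" --pt "0 0 0 0 0 0 5"

```text
t: 31.8
tool_pos: [0.4326, 0.0329, 0.0191]
orientation: [-0.081, 3.136, -0.0]
force: [11.2, -0.2, -5.7]
opening: 0.0177
gripper_force: 50.0
```

Run:
```python
from h import *
togo(.434,.0333,.018,.052+np.pi);print(read_state()['wrist_torque'])
read_camera('wrist');togo(.434,.0333,.018,.052+np.pi)
```

```text
t 31.8 pos [0.4326 0.0329 0.0191] turn [-0.003  0.041 -0.002] shift [-0.055  0.014  0.046] F [11.24 -0.18 -5.72] open 0.0177 49.996721148490906
[ 0.01229984 -1.58312952 -0.06449542]
t 31.85 pos [0.4327 0.0329 0.0192] turn [-0.003  0.041 -0.002] shift [-0.055  0.014  0.047] F [11.32 -0.02 -6.2 ] open 0.0176 49.996660351753235
```

Emit:
move_arm --pt "0 0 0 0.01 0 0 5" --pt "0 0 0 0.01 0 0 5" --pt "0 0 0 0.01 0 0 5" --pt "0 0 0 0 0 0 5" --pt "0 0 0 0 0 0 5" --pt "0 0 0 0 0 0 5" --pt "0 0 0 0 0 0 5" --pt "0 0 0 0 0 0 5" --pt "0 0 0 0 0 0 5" --pt "0 0 0 0 0 0 5"

```text
t: 32.85
tool_pos: [0.4323, 0.0328, 0.0193]
orientation: [-0.081, 3.135, -0.0]
force: [13.4, 0.5, -6.4]
opening: 0.0176
gripper_force: 50.0
```

Emit:
move_arm --pt "0 0 0 -0.05 0 0 5" --pt "0 0 0 -0.05 0 0 5" --pt "0 0 0 -0.1 0 0 5" --pt "0 0 0 -0.1 0 0 5" --pt "0 0 0 -0.1 0 0 5" --pt "0 0 0 -0.05 0 0 5" --pt "0 0 0 0 0 0 5" --pt "0 0 0 0 0 0 5" --pt "0 0 0 0 0 0 5" --pt "0 0 0 0 0 0 5"

```text
t: 33.85
tool_pos: [0.4409, 0.0335, 0.0184]
orientation: [0.082, -3.14, 0.0]
force: [0.5, -0.3, -1.9]
opening: 0.0177
gripper_force: 50.0
```

Run:
```python
from h import *
togo(.4311,.2891,.085,.09+np.pi)
for n in ('side','scene'):
    c=cam(n);P=cloud(c)
    m=(abs(P[...,0]-.52)<.07)&(abs(P[...,1]-.042)<.02)&(P[...,2]>.049)&(P[...,2]<.075)
    p=P[m]; print(n,len(p),'xmax',p[:,0].max().round(4)); a=p[p[:,0]>.48]; print(np.polyfit(a[:,0],a[:,2],1).round(4),np.polyfit(a[:,0],a[:,1],1).round(4),a[:,2].max())
```

```text
t 33.85 pos [0.4409 0.0335 0.0184] turn [-0.    -0.001 -0.362] shift [-0.527 10.217 -2.666] F [ 0.48 -0.29 -1.85] open 0.0177 49.994412660598755
side 78 xmax 0.5805
[-0.0204  0.0692] [0.0517 0.01  ] 0.061677164887467426
scene 191 xmax 0.5803
[-0.0428  0.0806] [0.0566 0.0119] 0.06906320044582272
```

Emit:
move_arm --pt "0 0 0 0 0 -0.1 5" --pt "0 0 0 0 0 -0.3 5" --pt "0 0 0 0 0 -0.5 5" --pt "0 0 0 0 0 -0.5 5" --pt "0 0 0 0 0 -0.5 5" --pt "0 0 0 0 0 -0.5 5" --pt "0 0 0 0 0 -0.3 5" --pt "0 0 0 0 0.4 0 5" --pt "0 0 0 0 0.8 0 5" --pt "0 0 0 0 1 0 5"

```text
t: 34.95
tool_pos: [0.4378, 0.0891, 0.0854]
orientation: [0.079, -3.14, 0.0]
force: [-0.3, -0.0, -2.1]
opening: 0.0176
gripper_force: 50.0
```

Emit:
move_arm --pt "0 0 0 0 1 0 5" --pt "0 0 0 0 1 0 5" --pt "0 0 0 0 1 0 5" --pt "0 0 0 0 1 0 5" --pt "0 0 0 0 1 0 5" --pt "0 0 0 0 1 0 5" --pt "0 0 0 0 1 0 5" --pt "0 0 -0.36 0 0.6 0 5" --pt "0 0 0 0 0.2 0 5" --pt "0 0 0 0 0 0 5"

```text
t: 35.95
tool_pos: [0.4274, 0.2834, 0.0855]
orientation: [0.143, -3.138, 0.001]
force: [0.6, -0.4, -1.6]
opening: 0.0178
gripper_force: 50.0
```

Run:
```python
from h import *
togo(.4311,.2891,.021,.09+np.pi)
for n in ('side','scene'):
    c=cam(n);P=cloud(c); s=read_state()['tool_pos']
    m=(abs(P[...,0]-.53)<.055)&(abs(P[...,1]-s[1]-.009)<.02)&(P[...,2]>.085)&(P[...,2]<.14)
    p=P[m]; a=p[(p[:,0]<p[:,0].max()-.008)]; print(n,len(p),p.max(0).round(4),p.min(0).round(4),np.polyfit(a[:,0],a[:,2],1).round(4),np.polyfit(a[:,0],a[:,1],1).round(4))
```

```text
t 35.95 pos [0.4274 0.2834 0.0855] turn [-0.005 -0.007  0.009] shift [-0.167  0.215  2.579] F [ 0.55 -0.42 -1.62] open 0.0178 49.99429643154144
side 83 [0.5678 0.2998 0.1281] [0.4765 0.2847 0.0984] [-0.0073  0.1288] [0.1052 0.2362]
scene 138 [0.5675 0.3011 0.1275] [0.4759 0.2869 0.099 ] [0.0077 0.1201] [0.0934 0.2456]
```

Emit:
move_arm --pt "0 0 0 -0.1 0.1 0 5" --pt "0 0 0 -0.06 0.11 0 5" --pt "0 0 0 0 0 0.2 5" --pt "0 0 0 0 0 0.4 5" --pt "0 0 0 0 0 0.4 5" --pt "0 0 0 0 0 0.3 5" --pt "0 0 0 0 0 0 5" --pt "0 0 0 0 0 0 5" --pt "0 0 0 0 0 0 5" --pt "0 0 0 0 0 0 5"

```text
t: 37.05
tool_pos: [0.4318, 0.289, 0.0539]
orientation: [-0.141, 3.138, 0.001]
force: [-0.4, -0.2, -1.4]
opening: 0.0178
gripper_force: 50.0
```

Run:
```python
from h import *
togo(.4311,.2891,.021,.09+np.pi)
```

```text
t 37.05 pos [0.4318 0.289  0.0539] turn [ 0.003  0.008 -0.003] shift [0.026 0.007 1.317] F [-0.43 -0.17 -1.4 ] open 0.0178 49.994468092918396
```

Emit:
move_arm --pt "0 0 0 0.02 0 0.2 5" --pt "0 0 0 0 0 0.25 5" --pt "0 0 0 0 0 0.25 5" --pt "0 0 0 0 0 0.2 5" --pt "0 0 0 0 0 0.2 5" --pt "0 0 0 0 0 0.1 5" --pt "0 0 0 0 0 0.08 5" --pt "0 0 0 0 0 0.02 5" --pt "0 0 0 0 0 0 5" --pt "0 0 0 0 0 0 5"

```text
t: 38.05
tool_pos: [0.4311, 0.2889, 0.0211]
orientation: [-0.141, 3.138, 0.0]
force: [0.4, -0.6, -0.8]
opening: 0.0176
gripper_force: 50.0
```

Emit:
move_arm --pt "0 0 0 0 0 0 22" --pt "0 0 0 0 0 0 26" --pt "0 0 0 0 0 0 40" --pt "0 0 0 0 0 0 60" --pt "0 0 0 0 0 0 70" --pt "0 0 0 0 0 0 70" --pt "0 0 0 0 0 0 70" --pt "0 0 0 0 0 0 70" --pt "0 0 0 0 0 0 70" --pt "0 0 0 0 0 0 70"

```text
t: 39.05
tool_pos: [0.4308, 0.2887, 0.0209]
orientation: [0.141, -3.138, 0.0]
force: [-0.4, 0.0, -0.1]
opening: 0.07
gripper_force: 0.0
```

Emit:
move_arm --pt "0 0 0 0 0 -0.3 70" --pt "0 0 0 0 0 -0.6 70" --pt "0 0 0 0 0 -0.8 70" --pt "0 0 0 0 0 -0.8 70" --pt "0 0 0 0 0 -0.8 70" --pt "0 0 0 0 0 -0.8 70" --pt "0 0 0 0 0 -0.6 70" --pt "0 0 0 0 0 -0.3 70" --pt "0 0 0 0 0 0 70" --pt "0 0 0 0 0 0 70"

```text
t: 40.05
tool_pos: [0.4306, 0.2885, 0.1453]
orientation: [0.141, -3.138, 0.001]
force: [-0.3, -0.2, 0.5]
opening: 0.0699
gripper_force: 0.0
```

Run:
```python
from h import *
s=read_state();print(s['t'],s['tool_pos'],s['opening'])
for n in ('side','scene'):
    c=cam(n);P=cloud(c);f=c['frame'].astype(int)
    g=P[(f.max(2)<45)&(abs(P[...,0]-.43)<.06)&(abs(P[...,1]-.29)<.04)&(P[...,2]>.045)&(P[...,2]<.08)]
    print(n,'grip',g.mean(0).round(4),g.min(0).round(4),g.max(0).round(4))
    m=(abs(P[...,0]-.55)<.025)&(abs(P[...,1]-.30)<.02)&(P[...,2]>.02)&(P[...,2]<.07); p=P[m]; print('nose',p.min(0).round(4),p.max(0).round(4))
    m=(abs(P[...,0]-.57)<.018)&(abs(P[...,1]-.044)<.03)&(P[...,2]>.037)&(P[...,2]<.047); p=P[m]; print('bar',p.min(0).round(4),p.max(0).round(4))
cv2.imwrite('pics/f7.png',cv2.resize(c['frame'][150:300,190:390,::-1],(800,600)))
```

```text
40.05 [0.43058889 0.28854295 0.14533368] 0.06994166587899503
side grip [0.4254 0.2805 0.0633] [0.3849 0.2704 0.0473] [0.4713 0.2922 0.075 ]
nose [0.5257 0.2938 0.0353] [0.5716 0.3023 0.0662]
bar [0.5619 0.0141 0.0418] [0.5869 0.0651 0.047 ]
scene grip [0.427  0.2946 0.065 ] [0.376  0.2754 0.0454] [0.4736 0.3066 0.0748]
nose [0.5255 0.2956 0.0311] [0.5711 0.3076 0.0624]
bar [0.5615 0.0143 0.0396] [0.5871 0.0693 0.047 ]
```

View pics/f7.png

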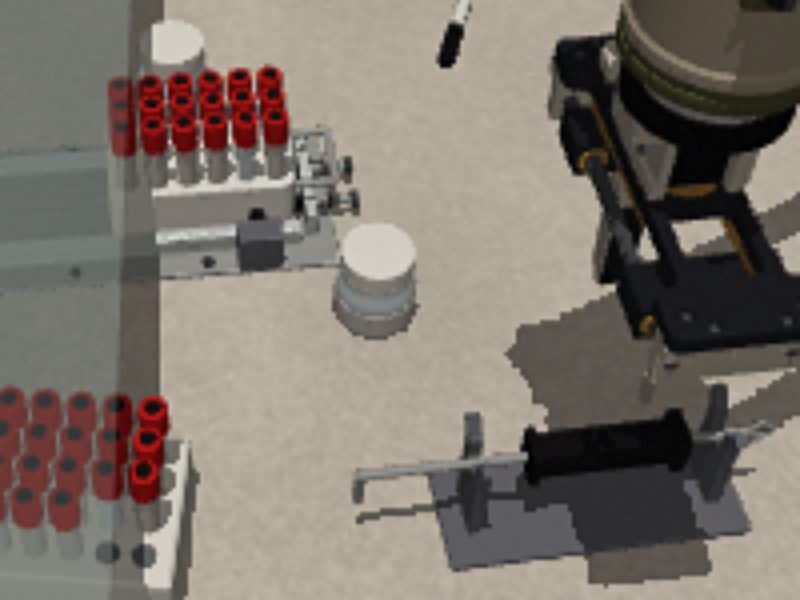

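The final picture shows the hook in both forks, bent end down (355,490), and the rack against the stop (295,190). The pots and racks look untouched and the gripper is clear.

```bash
python3 -c "
from plant import close_job; print(close_job())"
```

```text
the job is handed in; nothing more can be done
None
```

The job is handed in at about 40 s: the rack was drawn home against the end stop (about 7 N at the last pull, estimated from the wrist force), and the hook is back in its holder; the hand-in gave no verdict.

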